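# Index the test block three clicks on and hold it

### The arm

A 7-joint arm with a two-finger parallel gripper is mounted at the origin on a cart in front of the work surface, level with it; the furniture and walls round the work are solid. World frame = base frame: x ahead of the robot, y to its left, z up, the work surface at z = 0. Lengths are in m, angles in rad, forces in N, time in s.
With the tool pointing down it reaches from about 0.425 to 1.025 m from the base axis. Payload 9.4 kg.
Tool frame: the origin (TCP) lies midway between the tips of the shut fingers; the grasp point (between the pads) lies 19 mm behind it; z points along the fingers, y is the line along which they close (so a half turn about z gives the same grasp; the last joint's range is limited). The gripper opens to 93 mm and grips with 3 to 60 N. Pads are 15 mm wide; open, the fingers measure 128 mm over their backs; the gripper's body (75 mm by 188 mm) begins 65 mm behind the grasp point.
Start: joints at [1.248, 0.599, -0.003, 1.599, 0.002, 0.943, -0.08], TCP at [0.176, -0.703, 0.219] pointing down, gripper open.
Joint ranges: [-2.57, 2.57], [-0.35, 1.97], [-1.29, 1.29], [0.11, 2.56], [-1.05, 4.19], [0.11, 1.86], [-2.63, 2.63]. Speed limits (rad/s): [2.22, 2.22, 3.01, 3.01, 3.14, 3.14, 3.14].

### API

Orientations are given as a unit quaternion [x, y, z, w].
In Python, from bench import * gives the robot as it stands. The module is installed in compiled form; this text tells all that it offers.
- The arm moves only by the tool play_rows, never from a script. Its argument "plan" is a list of rows, each an object with "grip": the opening, from 0 (shut) to 1 (fully open); "xyz": the shift along the world's x, y, z in mm, a list of three; "twist": the turn about the world's z in degrees. A call has 1 to 20 rows; each row is the pose to reach, as a shift and turn from the pose commanded when the call began; what a row does not reach only later rows make up. A row lasts 1/8 s, in which the tool goes at most 62.5 mm and 10.7 degrees, less where a joint would pass 70% of its speed; a pose out of reach is approached as far as the arm can. A call with a gripper value outside its range is refused whole. The fingers move at their own pace and stop on an object; "squeeze" is the grip in N (left out, the last holds). Time passes only in rows, so rows that repeat a pose let the fingers close. It gives the time, the measured TCP pose, the force, the opening and the grip force at its end, in the units of the state.
- get_obs(): the state, without advancing time (a new reading comes with each control period).
- get_image(name): name is "scene" or "top" or "wrist"; returns a dict with "color" (420x560x3 uint8, blue, green, red), "vfov" (degrees; the focal length in pixels is half the picture's height over the tangent of half this angle, whatever the lens; pixels are square), "cx", "cy" (the principal point, pixels), "cam_to_world" (4x4, takes a point from camera to world coordinates). Camera axes: x right, y down, z forward; pixel columns grow to the right and rows downward; lengths in m; the calibration is good to about 2 mm. A picture is of the moment at which its call begins. There is no depth.
- sign_off(): hands the job in; it is judged then, once.
Trained networks look in the newest picture that a camera, given by its name, has taken for a name from the list of things; names that differ only in an ending like _2 or _b are one class to them, and where a whole thing is asked for, a point or a joint stands for the part that bears it (a point fixed in the world has none). Each returns a list of dicts, best first, with "p" (0 to 1); they miss things now and then, are a little off and sometimes report something else, mostly with a low value. They report only what shows in the picture. A call takes as long as a camera call.
- regions_of(target, camera): "mask" (420x560 bool, what is visible of it) and "extent" ([left, top, right, bottom] as shares, 0 to 1, of the picture: columns of its width, rows of its height, round what is visible of it).
- spot_point(target, camera): "position" ([column, row] as shares, 0 to 1, of the picture: columns of its width, rows of its height: a listed point, or the origin of a listed thing).
The state is a dict: "time": time; "q": joint angles; "joint_vel": joint speeds; "joint_torque": joint torques, N m; "tcp_pos": TCP position; "orientation": TCP orientation; "wrist_force": force on the tool from outside, world axes, zero at the start; "wrist_torque": the same for the moment, N m; "opening": opening from 0.0 (shut) to 1.0 (fully open); "grip_force": force on a finger pad.
Only numpy, scipy, OpenCV 4.12 (cv2) and the standard library are available. Lean on these libraries where they do the work, as an engineer would, in place of code of your own. Each camera call takes 0.05 s, during which the arm holds its last target. There are 200 camera calls.

### The job

The round test block on the indexing fixture is being read mark by mark, and the flip-over stop in front of the index plate lies on the side that has already been read. Grip the wing knob and turn it so that the dog on the index plate moves away from that stop, counting the clicks of the detent from where it stands now to the third one, without running past it. Finish while still holding the knob firmly in the third notch, so that the block cannot shift while it is read; leave the stop and the other things on the bench as they are.

Things in the scene. Friction and masses are not known exactly. Their poses are not given: they have to be found in the camera images.
- index_fixture: Grey cast indexing fixture fixed to the bench, flange 130 x 268 x 12 mm, housing 34 mm high. Origin on the bench under the wing knob's axis; x axis from its front edge (flip-over stop) to its back (sprung ball plunger, 46 mm high), y to the left seen from the front, z up. Specimen table (96 mm disc, block top 62 mm high): axis at y = -140 mm, geared one to one to the knob.
- index_plate (a joint): Angle (rad) of wing knob and index plate; 0 at the start, positive is anticlockwise seen from above. A sprung ball makes a stop every 20 degrees (18 notches): 0, +-0.349, +-0.698, +-1.047 and so on. About 0.25 N m, highest on leaving a notch, carries it over the crest half way between, then it pulls itself into the next notch.
- wing_knob: Black wing knob, turns with the index plate: an upright bar 54 mm long, 14 mm thick, from 52 to 86 mm above the bench, on a round skirt 52 mm across (44 to 52 mm above the bench, with a boss up to 55 mm). Origin on the axis, 44 mm above the bench; x axis along the bar, y across it (at angle 0 as the fixture's), z up. A white line marks the bar's end on the dog's side.
- knob_grip (a point): Point on the knob's axis where to grip the bar, 76 mm above the bench; within 90 mm of the axis nothing but the knob is higher than 50 mm. The tall hardness tester stands to the left of the fixture (front face 0.51 m ahead of the robot's axis, right flank 0.10 m to its right): come round in front of it.
- flip_stop (a joint): Angle (rad) of the flip-over stop, a 30 mm steel finger hinged on the fixture's front that has fallen by its weight to one side: about +1.05 lies to the left (+y of the fixture) and bars negative knob angles, about -1.05 lies to the right (-y) and bars positive knob angles. It blocks the dog about 9 degrees from 0.
- flip_stop_tip (a point): Middle of the flip-over stop's cross pin, 24 mm from its hinge; the hinge is 58 mm in front of the knob's axis and 28 mm above the bench, so the pin lies about 21 mm to one side, 40 mm above the bench.
- microscope: Bystander: hand measuring microscope, black, 38 x 46 x 136 mm, standing upright to the right of the fixture. Origin under its foot.
- caliper: Bystander: steel vernier caliper, 73 x 205 x 10 mm, lying flat behind the fixture. Origin at the middle of its underside.
- round_specimen: Bystander: dark round steel test piece, 36 mm across, 22 mm high, left of the fixture. Origin at its underside.
- hex_keys: Bystander: grey folding hex key set, 33 x 96 x 22 mm, left of the fixture. Origin at its underside.
- dog_end (a point): Outer end of the dog, a steel block 20 mm wide on the toothed steel index plate (81 mm across the teeth, 36 to 44 mm above the bench), 52 mm from the knob's axis. At knob angle 0 it points to the fixture's front (-x); positive angles move it to the right (-y of the fixture).

How it is judged:
On the way:
1. held in the fingers, the knob has gone over its first click, away from the stop (contact force between the fingers and wing_knob above 2 N and ((value of joint flip_stop above 0.7 rad and value of joint index_plate above 0.2 rad) or (value of joint flip_stop below -0.7 rad and value of joint index_plate below -0.2 rad))).
At the end, for the whole second after the job is handed in: The fingers grip the wing knob with more than 5 N, and the knob rests in the third notch from the start on the side away from the flip-over stop: +1.047 rad if the stop lies to the left, -1.047 rad if it lies to the right, within 0.1 rad (contact force between the fingers and wing_knob above 5 N and ((value of joint flip_stop above 0.7 rad and value of joint index_plate between 0.947 and 1.147 rad) or (value of joint flip_stop below -0.7 rad and value of joint index_plate between -1.147 and -0.947 rad)) and velocity of joint index_plate between -0.05 and 0.05 rad/s); the arm keeps its last pose, push and grip.
It fails at once if the knob ran past the third stop (over the next crest, more than 1.22 rad) (value of joint index_plate above 1.22 rad or value of joint index_plate below -1.22 rad).
It fails at once if the flip-over stop was lifted or thrown over (pin moved more than 10 mm) (distance of flip_stop_tip from where it was at the start of the episode above 0.01 m).
It fails at once if a bystander was moved more than 20 mm (distance of any of microscope, caliper, round_specimen, hex_keys from where it was at the start of the episode above 0.02 m).
It fails at once if the microscope was tipped over (angle between microscope's own z axis and vertical above 0.5 rad).
It also fails if it takes over 42 s, if anything falls off the work surface, if the arm or the gripper's body presses on something with over 40 N, if the wrist force passes 120 N, or if a joint passes its speed limit or range.

## Working session

There is one attempt and no reset: what is moved stays moved. The work goes in short steps, Python scripts to look and compute and a tool call to move; the robot and the scene stay as the last step left them, time stands still between calls to the robot, and variables do not carry over. Pictures are saved under pics/ and viewed, at most 10 in all, crops included, and the job is handed in when it is done.

Besides the shell and the picture viewer there is one more tool, called after ">>>" in YAML: its name, and indented under it one key for each argument. play_rows: Moves the arm, as the interface text tells. Its arguments: {"type":"object","properties":{"plan":{"type":"array"},"squeeze":{"type":"number"}},"required":["plan"]}

```bash
mkdir -p pics; cat > h.py <<'E'
from bench import *
import numpy as np, cv2
def ray(im,px):
    h,w=im["color"].shape[:2]; f=h/2/np.tan(np.radians(im["vfov"])/2)
    d=np.array([(px[0]-im["cx"])/f,(px[1]-im["cy"])/f,1.]); T=np.array(im["cam_to_world"])
    return T[:3,3],T[:3,:3]@d
def at_z(im,px,z):
    o,d=ray(im,px); return o+d*(z-o[2])/d[2]
def spot(t,cam,im,z):
    return [(round(r["p"],2),np.round(np.array(r["position"])*[560,420],1),np.round(at_z(im,np.array(r["position"])*[560,420],z),4)) for r in spot_point(t,cam)[:2]]
E
python3 - <<'E'
from h import *
o=get_obs(); print(o["time"],o["tcp_pos"],o["orientation"],o["wrist_force"])
for c in ["top","scene"]:
    im=get_image(c); cv2.imwrite(f"pics/{c}0.png",im["color"]); print(c,np.round(im["cam_to_world"],3)[:3,3])
    for t,z in [("index_fixture",0),("knob_grip",.076),("wing_knob",.044),("flip_stop_tip",.04),("dog_end",.04),("microscope",0),("caliper",0),("round_specimen",0),("hex_keys",0)]:
        print(t,spot(t,c,im,z))
E
```

```text
0.0 [ 0.17627937 -0.70276246  0.21777301] [ 9.92454035e-01  1.22614945e-01 -1.53498595e-04 -7.34513808e-04] [ 0.08167245 -0.24282468 -0.87151888]
top [ 0.351 -0.135  1.445]
index_fixture [(0.61, array([326. , 249.4]), array([ 0.5083, -0.2718,  0.    ]))]
knob_grip [(0.86, array([327.9, 248.1]), array([ 0.5034, -0.2699,  0.076 ]))]
wing_knob [(0.53, array([325.3, 250.6]), array([ 0.5002, -0.2657,  0.044 ]))]
flip_stop_tip [(0.46, array([326.3, 271.6]), array([ 0.4429, -0.2664,  0.04  ])), (0.36, array([410.3, 246.8]), array([ 0.5052, -0.5018,  0.04  ]))]
dog_end [(0.81, array([330.7, 272.6]), array([ 0.44  , -0.2782,  0.04  ]))]
microscope [(0.79, array([411. , 243.6]), array([ 0.5187, -0.5148,  0.    ]))]
caliper [(0.74, array([334.4, 186.2]), array([ 0.6919, -0.3041,  0.    ]))]
round_specimen [(0.49, array([213.3, 264. ]), array([0.4751, 0.0477, 0.    ]))]
hex_keys [(0.97, array([158.4, 274.9]), array([0.4486, 0.2016, 0.    ]))]
scene [0.131 0.496 0.779]
index_fixture [(0.76, array([347.9, 212.7]), array([ 0.5017, -0.271 ,  0.    ]))]
knob_grip [(0.63, array([368.5, 211.2]), array([ 0.4286, -0.2317,  0.076 ])), (0.57, array([352.4, 189.7]), array([ 0.5016, -0.2781,  0.076 ]))]
wing_knob [(0.73, array([349. , 198.5]), array([ 0.507 , -0.2766,  0.044 ]))]
flip_stop_tip [(0.63, array([248. , 352.4]), array([0.4309, 0.2124, 0.04  ])), (0.42, array([370.8, 211.4]), array([ 0.4389, -0.2719,  0.04  ]))]
dog_end [(0.87, array([369.8, 207.6]), array([ 0.4479, -0.2831,  0.04  ]))]
microscope [(0.91, array([383.1, 168.8]), array([ 0.5189, -0.5046,  0.    ]))]
caliper [(0.75, array([296. , 180.3]), array([ 0.6942, -0.297 ,  0.    ])), (0.33, array([371.6, 213.1]), array([ 0.4504, -0.3089,  0.    ]))]
round_specimen [(0.71, array([287.2, 289.9]), array([0.4772, 0.0302, 0.    ])), (0.36, array([349.3, 198.5]), array([ 0.5288, -0.3234,  0.    ]))]
hex_keys [(0.79, array([247.7, 351.6]), array([0.4488, 0.1962, 0.    ]))]
```

```bash
python3 - <<'E'
import cv2
t=cv2.imread("pics/top0.png"); s=cv2.imread("pics/scene0.png")
a=cv2.resize(t[195:305,270:440],None,fx=4.4,fy=4.4,interpolation=cv2.INTER_CUBIC)
b=cv2.resize(s[140:260,300:430],None,fx=5,fy=5,interpolation=cv2.INTER_CUBIC)
cv2.imwrite("pics/a.png",a);cv2.imwrite("pics/b.png",b)
E
```

```text
(no output)
```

View pics/top0.png

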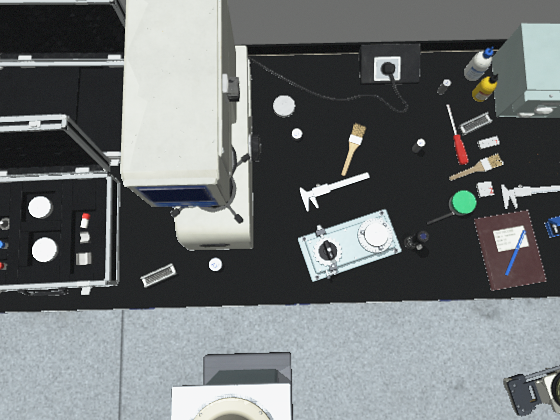

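View pics/a.png

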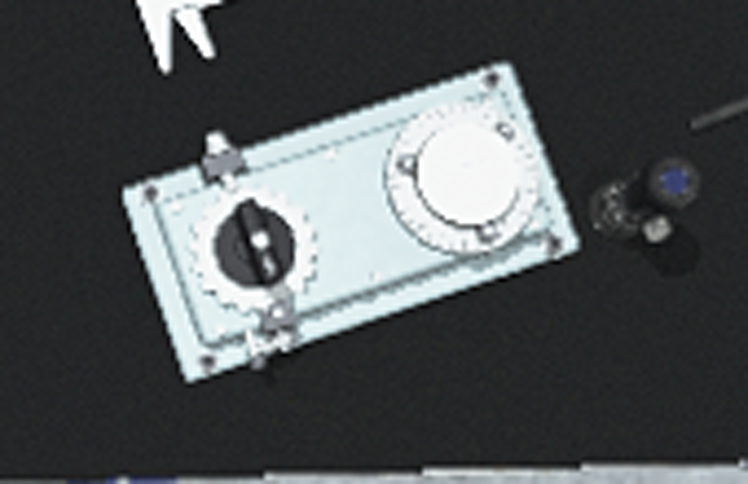

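View pics/b.png

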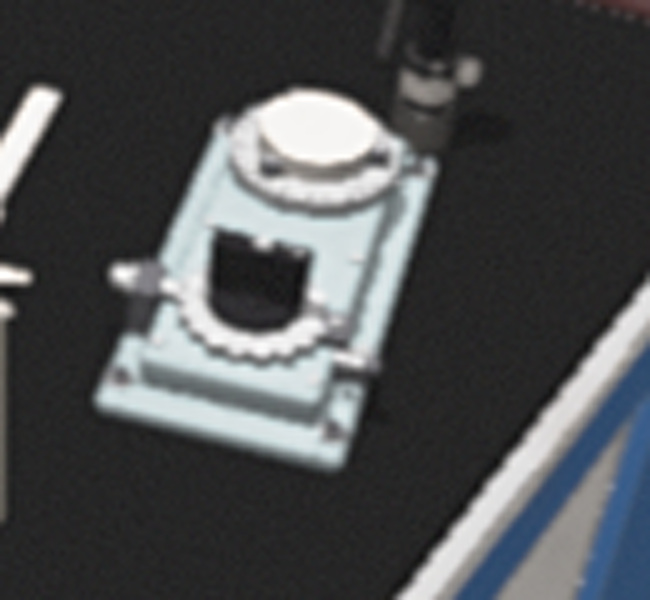

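The dog points front and slightly right, at crop pixel (279,312). The stop finger appears to lie to the left, at crop pixel (252,340). The fixture is yawed about +20°. Next I'll go above the knob and check with the wrist camera.

>>> play_rows:
  plan:
    - {"grip": 1, "xyz": [20, 26, 0], "twist": 0}
    - {"grip": 1, "xyz": [50, 66, 0], "twist": 0}
    - {"grip": 1, "xyz": [80, 106, 0], "twist": 0}
    - {"grip": 1, "xyz": [110, 146, 0], "twist": 1}
    - {"grip": 1, "xyz": [140, 186, 0], "twist": 2}
    - {"grip": 1, "xyz": [170, 226, 0], "twist": 3}
    - {"grip": 1, "xyz": [200, 266, 0], "twist": 4}
    - {"grip": 1, "xyz": [230, 306, 0], "twist": 5}
    - {"grip": 1, "xyz": [260, 346, 0], "twist": 6}
    - {"grip": 1, "xyz": [290, 386, 0], "twist": 6}
    - {"grip": 1, "xyz": [315, 417, 0], "twist": 6}
    - {"grip": 1, "xyz": [327, 432, 0], "twist": 6}
    - {"grip": 1, "xyz": [327, 432, 0], "twist": 6}
    - {"grip": 1, "xyz": [327, 432, 0], "twist": 6}

```text
time: 2.75
tcp_pos: [0.5023, -0.2729, 0.2186]
orientation: [0.985, 0.173, -0.0, 0.0]
wrist_force: [0.0, -0.7, -0.5]
opening: 1.0
grip_force: 0.0
```

```bash
cat > look.py <<'E'
from h import *
import sys
o=get_obs(); print(o["time"],o["tcp_pos"],o["orientation"],o["q"])
im=get_image("wrist"); cv2.imwrite(f"pics/{sys.argv[1]}.png",im["color"]); print(np.round(im["cam_to_world"],3))
for t,z in [("index_fixture",0),("knob_grip",.076),("wing_knob",.044),("flip_stop_tip",.04),("dog_end",.04)]: print(t,spot(t,"wrist",im,z))
E
python3 look.py w1
```

```text
2.75 [ 0.50225086 -0.27287192  0.21859579] [ 9.84862786e-01  1.73335020e-01 -4.20614779e-04  2.93068015e-04] [ 0.44865665  0.41657397 -0.07049131  1.95319663  0.04214985  0.77358862
 -0.86836488]
[[ 0.342 -0.905 -0.253  0.573]
 [-0.94  -0.329 -0.093 -0.246]
 [ 0.     0.27  -0.963  0.383]
 [ 0.     0.     0.     1.   ]]
index_fixture [(0.95, array([277.2, 185.9]), array([ 0.4975, -0.2731,  0.    ]))]
knob_grip []
wing_knob [(0.96, array([274.7, 190.2]), array([ 0.501 , -0.2692,  0.044 ])), (0.42, array([278.4, 183.4]), array([ 0.509 , -0.2703,  0.044 ]))]
flip_stop_tip [(0.62, array([252.2, 242.6]), array([ 0.4372, -0.2663,  0.04  ]))]
dog_end [(0.56, array([275.7, 237.7]), array([ 0.4511, -0.2883,  0.04  ]))]
```

View pics/w1.png

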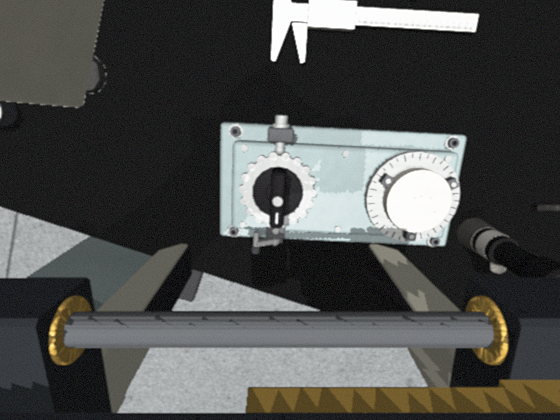

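The stop finger lies left of the hinge, with its pin at about (260,241). The dog is at (278,232) and the bar is upright in the image, so the knob turns positive (anticlockwise). Now I'll refine yaw and axis.

```bash
python3 - <<'E'
from h import *
im=get_image("wrist")
def rep(n,P,Q):
    d=Q-P; print(n,np.round(P[:2],4),np.round(Q[:2],4),"yaw",round(np.degrees(np.arctan2(d[1],d[0])),1),"len",round(np.hypot(*d[:2]),4))
rep("back edge R->L +90",at_z(im,(467,137),.012),at_z(im,(222,123),.012))
rep("front edge",at_z(im,(460,246),.012),at_z(im,(220,236),.012))
print("centre corners",np.mean([at_z(im,p,.012) for p in [(467,137),(222,123),(460,246),(220,236)]],0))
for t,zs in [("wing_knob",.086),("index_fixture",.012)]:
    r=regions_of(t,"wrist")[0]; c=max(cv2.findContours(r["mask"].astype(np.uint8),0,1)[0],key=cv2.contourArea)[:,0,:]
    W=np.array([at_z(im,p,zs)[:2] for p in c],np.float32)*1000
    print(t,r["p"],cv2.minAreaRect(W))
# table axis, knob skirt circle by dark pixels
g=cv2.cvtColor(im["color"],cv2.COLOR_BGR2GRAY)
crop=cv2.resize(im["color"][110:260,210:330],None,fx=4,fy=4,interpolation=cv2.INTER_CUBIC); cv2.imwrite("pics/c.png",crop)
# project model for hypotheses
E
```

```text
back edge R->L +90 [ 0.6211 -0.445 ] [ 0.5447 -0.1926] yaw 106.8 len 0.2637
front edge [ 0.5066 -0.4981] [ 0.4218 -0.2289] yaw 107.5 len 0.2822
centre corners [ 0.52354973 -0.34117193  0.012     ]
wing_knob 0.84 ((505.88623046875, -267.466796875), (45.87009048461914, 52.30839157104492), 71.50607299804688)
index_fixture 0.65 ((521.771728515625, -336.2599182128906), (156.31008911132812, 273.9330139160156), 21.082735061645508)
```

View pics/c.png

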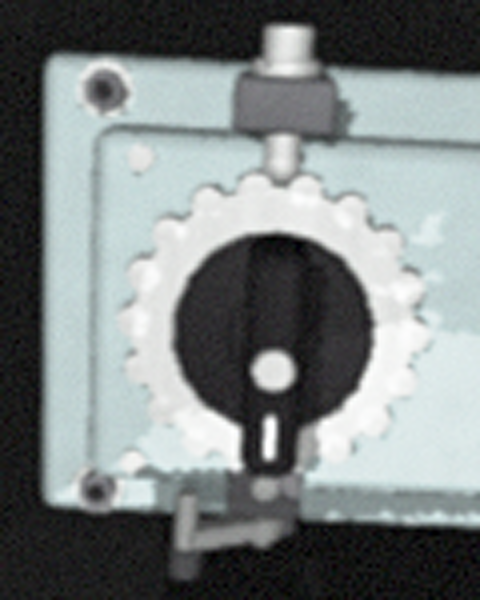

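```bash
python3 - <<'E'
from h import *
im=get_image("wrist")
p=lambda x,y:(210+x/4,110+y/4)
k=at_z(im,p(273,332),.051);c=at_z(im,p(273,370),.087);m=at_z(im,p(268,437),.086);pl=at_z(im,p(289,45),.040);b1=at_z(im,p(103,88),.014);b2=at_z(im,p(97,488),.014)
cc=at_z(im,p(268,470),.086)
y=lambda a,b:np.degrees(np.arctan2((b-a)[1],(b-a)[0]))
print("skirt",k,"cap",c,"mark",m,"end",cc,"dist",np.hypot(*(c-cc)[:2]))
print("yaws",y(m,c),y(k,pl),y(b2,b1))
print(im["vfov"],im["cx"],im["cy"])
E
```

```text
skirt [ 0.50218426 -0.27151555  0.051     ] cap [ 0.50168188 -0.27166334  0.087     ] mark [ 0.48606296 -0.27615051  0.086     ] end [ 0.47852784 -0.27889814  0.086     ] dist 0.024258032954477968
yaws 16.02887332264678 16.85690746210161 17.279074031429374
63.664201264447364 277.9596399875445 208.37215058121305
```

The axis is at (0.502, -0.2715) and the yaw is about 17°. The estimates agree, so I'll descend.

>>> play_rows:
  plan:
    - {"grip": 1, "xyz": [0, 1, -20], "twist": -3}
    - {"grip": 1, "xyz": [0, 1, -50], "twist": -3}
    - {"grip": 1, "xyz": [0, 1, -80], "twist": -3}
    - {"grip": 1, "xyz": [0, 1, -105], "twist": -3}
    - {"grip": 1, "xyz": [0, 1, -125], "twist": -3}
    - {"grip": 1, "xyz": [0, 1, -142], "twist": -3}
    - {"grip": 1, "xyz": [0, 1, -153], "twist": -3}
    - {"grip": 1, "xyz": [0, 1, -159], "twist": -3}
    - {"grip": 1, "xyz": [0, 1, -159], "twist": -3}
    - {"grip": 1, "xyz": [0, 1, -159], "twist": -3}

```text
time: 4.5
tcp_pos: [0.5037, -0.2704, 0.0601]
orientation: [0.989, 0.149, 0.0, 0.0]
wrist_force: [0.2, 0.3, -0.4]
opening: 1.0
grip_force: 0.0
```

>>> play_rows:
  plan:
    - {"grip": 0.3, "xyz": [0, 0, 0], "twist": 0}
    - {"grip": 0.3, "xyz": [0, 0, 0], "twist": 0}
    - {"grip": 0, "xyz": [0, 0, 0], "twist": 0}
    - {"grip": 0, "xyz": [0, 0, 0], "twist": 0}
    - {"grip": 0, "xyz": [0, 0, 0], "twist": 0}
    - {"grip": 0, "xyz": [0, 0, 0], "twist": 0}
    - {"grip": 0, "xyz": [0, 0, 0], "twist": 0}
    - {"grip": 0, "xyz": [0, 0, 0], "twist": 0}
    - {"grip": 0, "xyz": [0, 0, 0], "twist": 0}
    - {"grip": 0, "xyz": [0, 0, 0], "twist": 0}
  squeeze: 20

```text
time: 5.75
tcp_pos: [0.5039, -0.2717, 0.0597]
orientation: [0.989, 0.148, 0.001, 0.001]
wrist_force: [1.8, -5.2, -2.6]
opening: 0.149
grip_force: 20.0
```

>>> play_rows:
  plan:
    - {"grip": 0, "xyz": [0, -1, 0], "twist": 0}
    - {"grip": 0, "xyz": [0, -1, 0], "twist": 0}
    - {"grip": 0, "xyz": [0, -1, 0], "twist": 0}
    - {"grip": 0, "xyz": [0, -1, 0], "twist": 3}
    - {"grip": 0, "xyz": [0, -1, 0], "twist": 6}
    - {"grip": 0, "xyz": [0, -1, 0], "twist": 9}
    - {"grip": 0, "xyz": [0, -1, 0], "twist": 12}
    - {"grip": 0, "xyz": [0, -1, 0], "twist": 15}
    - {"grip": 0, "xyz": [0, -1, 0], "twist": 18}
    - {"grip": 0, "xyz": [0, -1, 0], "twist": 20}
    - {"grip": 0, "xyz": [0, -1, 0], "twist": 20}
    - {"grip": 0, "xyz": [0, -1, 0], "twist": 20}
    - {"grip": 0, "xyz": [0, -1, 0], "twist": 20}
  squeeze: 60

```text
time: 7.38
tcp_pos: [0.5033, -0.2707, 0.0597]
orientation: [0.948, 0.318, -0.0, -0.0]
wrist_force: [1.4, 1.8, 1.0]
opening: 0.147
grip_force: 60.0
```

```bash
cat > look2.py <<'E'
from h import *
import sys
o=get_obs(); q=o["orientation"]; print(o["time"],"yaw",np.degrees(2*np.arctan2(q[1],q[0])),o["tcp_pos"],o["wrist_force"],o["wrist_torque"],o["opening"],o["grip_force"],o["q"][6])
ims=[]
im=get_image("wrist"); ims.append(cv2.resize(im["color"],(400,300)))
t=get_image("top"); ims.append(cv2.resize(t["color"][215:290,290:390],(400,300),interpolation=cv2.INTER_CUBIC))
cv2.imwrite(f"pics/{sys.argv[1]}.png",np.hstack(ims))
for n,z in [("flip_stop_tip",.04),("dog_end",.04)]: print(n,spot(n,"wrist",im,z))
for n,z in [("flip_stop_tip",.04),("dog_end",.04)]: print(n,spot(n,"top",t,z))
E
python3 look2.py t1
```

```text
7.375 yaw 37.090383806870896 [ 0.50331403 -0.27068359  0.05965233] [1.40374646 1.8274555  0.98124236] [ 0.57879861 -0.42901672 -0.0041809 ] 0.14716087858217167 60.00058114528656 -0.7168592336068771
flip_stop_tip []
dog_end []
flip_stop_tip []
dog_end []
```

View pics/t1.png

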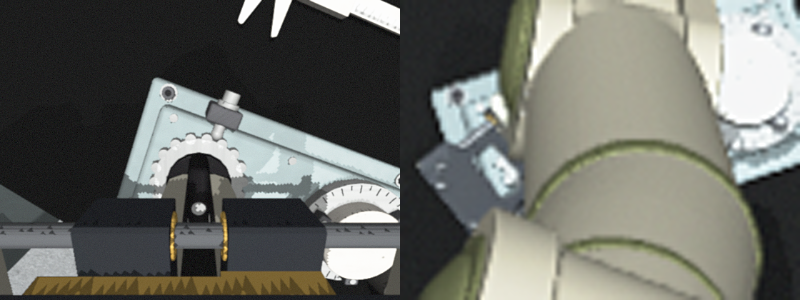

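The wrist view shows the knob gripped and turned. The moment is near zero at 20°, so it rests in notch 1. Next click.

>>> play_rows:
  plan:
    - {"grip": 0, "xyz": [0, 0, 0], "twist": 3}
    - {"grip": 0, "xyz": [0, 0, 0], "twist": 6}
    - {"grip": 0, "xyz": [0, 0, 0], "twist": 9}
    - {"grip": 0, "xyz": [0, 0, 0], "twist": 12}
    - {"grip": 0, "xyz": [0, 0, 0], "twist": 15}
    - {"grip": 0, "xyz": [0, 0, 0], "twist": 18}
    - {"grip": 0, "xyz": [0, 0, 0], "twist": 20}
    - {"grip": 0, "xyz": [0, 0, 0], "twist": 20}
    - {"grip": 0, "xyz": [0, 0, 0], "twist": 20}

```text
time: 8.8
tcp_pos: [0.5023, -0.2698, 0.0596]
orientation: [0.878, 0.479, -0.001, -0.001]
wrist_force: [-1.4, 8.6, 6.4]
opening: 0.147
grip_force: 60.0
```

```bash
python3 look2.py t2
```

```text
8.8 yaw 57.22436266138166 [ 0.50231995 -0.2698019   0.05958585] [-1.44437333  8.63074771  6.4163759 ] [ 1.81004518  0.26872896 -0.05904513] 0.14693147904993278 60.004366636276245 -0.48638747742175614
flip_stop_tip []
dog_end []
flip_stop_tip []
dog_end []
```

>>> play_rows:
  plan:
    - {"grip": 0, "xyz": [0, 0, 0], "twist": 3}
    - {"grip": 0, "xyz": [0, 0, 0], "twist": 6}
    - {"grip": 0, "xyz": [0, 0, 0], "twist": 9}
    - {"grip": 0, "xyz": [0, 0, 0], "twist": 12}
    - {"grip": 0, "xyz": [0, 0, 0], "twist": 15}
    - {"grip": 0, "xyz": [0, 0, 0], "twist": 18}
    - {"grip": 0, "xyz": [0, 0, 0], "twist": 20}
    - {"grip": 0, "xyz": [0, 0, 0], "twist": 20}
    - {"grip": 0, "xyz": [0, 0, 0], "twist": 20}
    - {"grip": 0, "xyz": [0, 0, 0], "twist": 20}
    - {"grip": 0, "xyz": [0, 0, 0], "twist": 20}

```text
time: 10.48
tcp_pos: [0.5011, -0.2693, 0.0596]
orientation: [0.781, 0.624, -0.001, -0.002]
wrist_force: [-5.3, 10.8, 10.2]
opening: 0.147
grip_force: 60.0
```

```bash
python3 look2.py t3; python3 -c "
from h import *
im=get_image('wrist'); cv2.imwrite('pics/t3w.png',im['color'])"
```

```text
10.475 yaw 77.22772427326801 [ 0.50109442 -0.26932337  0.05959067] [-5.31705185 10.84470783 10.19178575] [ 2.25085666  1.00596477 -0.06122805] 0.14704679565019146 60.00992774963379 -0.24997052076977214
flip_stop_tip [(0.97, array([175.8, 269.1]), array([ 0.439, -0.269,  0.04 ]))]
dog_end []
flip_stop_tip [(0.4, array([326.6, 252. ]), array([ 0.4967, -0.2694,  0.04  ]))]
dog_end []
```

View pics/t3w.png

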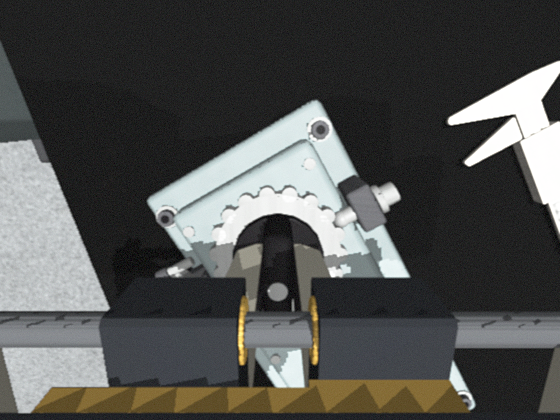

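The bar is aligned with the tool, 60° from the start, with the moment about zero. The stop pin is at (176,269), which gives (0.439, -0.269), so it has not moved. I'm handing in.

```bash
python3 -c "
from bench import *
print(get_obs()['joint_vel']); print(sign_off())"
```

```text
[-0.00045392  0.00031787  0.00049287  0.00150973  0.00016267  0.00101537
  0.00021645]
the job is handed in; nothing more can be done
None
```

I turned the knob +60° to the third notch, away from the left-lying stop, and handed in with it still gripped at 60 N; the stop pin measured within about 4 mm of where it started, and I was not shown the verdict.

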